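# Fit cart wheels, press on their hub caps and hang up the seating tool

### The arm

A 6-joint arm with a two-finger parallel gripper is mounted at the origin on the work surface. World frame = base frame: x ahead of the robot, y to its left, z up, the work surface at z = 0. Lengths are in m, angles in rad, forces in N, time in s.
With the tool pointing down it reaches from about 0.35 to 0.775 m from the base axis. Payload 5.5 kg.
Tool frame: the origin (TCP) lies at the very end of the fingers, on their centre line; the grasp point (between the pads) lies 19 mm behind it; z points along the fingers, y is the line along which they close (so a half turn about z gives the same grasp; the last joint's range is limited). The gripper opens to 85 mm and grips with 20 to 120 N. Pads are 22 mm wide; open, the fingers measure 114 mm over their backs; the gripper's body (76 mm by 85 mm) begins 54 mm behind the grasp point. The pads swing forward as they close: fully open they stand 13 mm farther back than shut.
Start: joints at [1.025, 0.313, 0.046, 1.304, 0, 1.431], TCP at [0.227, 0.528, 0.231] pointing down, gripper open.
Joint ranges: [-2.76, 2.76], [-0.86, 1.69], [-1.03, 1.26], [-2.2, 2.34], [-1.47, 1.5], [-3.14, 3.14]. Speed limits (rad/s): [2.57, 2.57, 3.14, 3.14, 3.14, 3.14].

### API

Orientations are given as a unit quaternion [w, x, y, z].
In Python, from workcell import env, cams, ticket, spotter gives the robot as it stands.
- The arm moves only by the tool jog_arm, never from a script. Its argument "increments" is a list that holds one entry, the list of rows, each a list of 7 numbers: the shift along the tool's x, y, z in units of 0.25 m (1.0 is 0.25 m), then the turn, a rotation vector about the tool's x, y, z in units of 180 degrees (1.0 is 180 degrees), then the closure in counts, from 0 (fully open) to 255 (shut). A call has 1 to 20 rows; each row shifts and turns the commanded pose from where the row before left it, along the tool's axes as they then stand; what a row does not reach is not made up. A row lasts 1/10 s, in which the tool goes at most 50 mm and 8.59 degrees, less where a joint would pass 70% of its speed; a pose out of reach is approached as far as the arm can. A call with a number of a shift or a turn outside -1 to 1 is refused whole. A call with a gripper value outside its range is refused whole. The fingers move at their own pace and stop on an object; "force" is the grip in N (left out, the last holds). Time passes only in rows, so rows that do not move let the fingers close. It gives the time, the measured TCP pose, the force, the opening and the grip force at its end, in the units of the state.
- env.get_state(): the state, without advancing time (a new reading comes with each control period).
- cams.read_camera(name): name is "scene" or "top" or "wrist"; returns a dict with "pixels" (480x640x3 uint8, red, green, blue), "fx", "fy", "cx", "cy" (pixels), "xyz" and "attitude" of the camera in the world; the wrist camera has in their place "mount" (4x4, takes a point from camera to tool coordinates, whose origin is the TCP and whose axes are the flange's). Camera axes: x right, y down, z forward; pixel columns grow to the right and rows downward; lengths in m; the calibration is good to about 2 mm. A picture is of the moment at which its call begins: read the wrist's pose just before it. There is no depth.
- ticket.hand_in(): hands the job in; it is judged then, once.
Trained networks look in the newest picture that a camera, given by its name, has taken for a name from the list of things; names that differ only in an ending like _2 or _b are one class to them, and where a whole thing is asked for, a point or a joint stands for the part that bears it (a point fixed in the world has none). Each returns a list of dicts, best first, with "conf" (0 to 1); they miss things now and then, are a little off and sometimes report something else, mostly with a low value. They report only what shows in the picture. A call takes as long as a camera call. They do not tell look-alikes from the thing itself.
- spotter.find_in(target, camera): "uv" ([column, row] in pixels, amid what is visible of it).
- spotter.cut_out(target, camera): "region" (480x640 bool, what is visible of it) and "uv" ([column, row] in pixels, amid what is visible of it).
- spotter.landmark_of(target, camera): "uv" ([column, row] in pixels: a listed point, or the origin of a listed thing).
The state is a dict: "clock": time; "joint_pos": joint angles; "qvel": joint speeds; "tau": joint torques, N m; "tcp_pos": TCP position; "orientation": TCP orientation; "wrist_force": force on the tool from outside, world axes, zero at the start; "ft_torque": the same for the moment, N m; "finger_gap": finger opening in m; "grip_force": force on a finger pad.
Only numpy, scipy, OpenCV 4.12 (cv2) and the standard library are available. Lean on these libraries where they do the work, as an engineer would, in place of code of your own. Each camera call takes 0.05 s, during which the arm holds its last target. There are 200 camera calls.

### The job

Fit every wheel that lies on the bench onto a bare hub of its own, turning it until all four holes pass over the studs and it sits flat on the hub flange. Then put a hub cap over the spindle end of each fitted wheel and press it down squarely with the D-handled seating tool, not with the gripper itself, until it clicks fully home against the wheel. Finally hang the tool by its D-handle on the hook of the hanger stand; leave the other things on the bench where they are.

Things in the scene. Friction and masses are not known exactly. Their poses are not given: they have to be found in the camera images.
- wheel_a: cart wheel lying flat (one of two may be absent), 136 mm across, 0.6 kg, tyre 42 mm high. Origin on the axle at the underside, z up. Square web 10 to 20 mm above the origin, four 12.5 mm through holes at x, y = +-31.1 mm. Grip the nave from above along the wheel's x or y, between the holes: 56 mm across, up to 58 mm, bore 39 mm; free room around it to 57 mm radius
- wheel_b: cart wheel lying flat (one of two may be absent), 136 mm across, 0.6 kg, tyre 42 mm high. Origin on the axle at the underside, z up. Square web 10 to 20 mm above the origin, four 12.5 mm through holes at x, y = +-31.1 mm. Grip the nave from above along the wheel's x or y, between the holes: 56 mm across, up to 58 mm, bore 39 mm; free room around it to 57 mm radius
- hub_1: axle-up wheel hub bolted to the bench by a 110 mm square plate; origin under its centre, z up. Flange 104 mm across, top face at 34 mm; four 9 mm round-tipped studs at x, y = +-31.1 mm reach to 60 mm. A fully seated wheel has its origin 24 mm above the hub's, its nave top at 82 mm; the same every quarter turn
- hub_2: axle-up wheel hub bolted to the bench by a 110 mm square plate; origin under its centre, z up. Flange 104 mm across, top face at 34 mm; four 9 mm round-tipped studs at x, y = +-31.1 mm reach to 60 mm. A fully seated wheel has its origin 24 mm above the hub's, its nave top at 82 mm; the same every quarter turn
- hub_1_balls (a point): centre of this hub's spindle at the height of its four spring balls, 91 mm above the hub's origin. Spindle 26 mm across, top at 107 mm, its last 7 mm tapered; the balls stick out 4 mm. A cap laid on stops on the balls, its origin about 95 mm above the hub's; 10 to 15 N pushes it over them until it is home on the nave, its origin 82 mm above the hub's
- hub_2_balls (a point): centre of this hub's spindle at the height of its four spring balls, 91 mm above the hub's origin. Spindle 26 mm across, top at 107 mm, its last 7 mm tapered; the balls stick out 4 mm. A cap laid on stops on the balls, its origin about 95 mm above the hub's; 10 to 15 N pushes it over them until it is home on the nave, its origin 82 mm above the hub's
- cap_a: round steel hub cap, 59 mm across, 33 mm high, 0.12 kg, standing mouth down; origin at the centre of its underside, z up. Closed on top; the 29 mm mouth below (lip 4 mm thick) goes over the spindle end. Its yaw does not matter. There are always two; one not needed stays spare
- cap_b: round steel hub cap, 59 mm across, 33 mm high, 0.12 kg, standing mouth down; origin at the centre of its underside, z up. Closed on top; the 29 mm mouth below (lip 4 mm thick) goes over the spindle end. Its yaw does not matter. There are always two; one not needed stays spare
- seat_tool: seating tool standing on its round flat foot (64 mm across, 14 mm thick); origin at the centre of the foot's underside, z up; 112 mm high, 0.4 kg. Stem 22 mm thick; on top a D-handle: a closed flat frame, 50 mm wide along y, 18 mm thick along x, 50 to 112 mm high, opening 34 mm (y) by 42 mm (60 to 102 mm high). Grip it from above across the 50 mm, leaving the opening free
- tool_eye (a point): middle of the underside of the D-handle's top bar, 102 mm above the tool's origin: the place that rests on the hook
- hanger: hanger stand bolted to the bench; origin on the bench right below the hook's low point, z up. Post 18 mm square, 202 mm high, 65 mm along +x from the origin, on a 90 x 120 mm plate. From the post a 10 mm round arm runs towards -x; the handle goes on from the -x side, moving to +x with the arm through its opening, then down
- hook_seat (a point): top of the hook arm at its low point, 186 mm above the hanger's origin; the arm's underside is at 175 mm; its upturned tip is 30 mm further along the hanger's -x, top of the tip at 201 mm; axes as the hanger's
- tape_measure: bystander: yellow tape measure, 60 x 30 x 56 mm, origin at its underside
- tape_roll: bystander: roll of clear packing tape lying flat, 100 mm across, 48 mm high, origin at its underside
- grease_tin: bystander: closed grease tin, 80 mm across, 75 mm high, origin at its underside
- screwdriver: bystander: screwdriver 210 mm long lying along its x axis, origin at its middle
- wrench: bystander: combination wrench 190 mm long lying along its x axis, origin at its middle
There are look-alikes about, which are no part of the job. What is shaped like the cap_b but green or pink is not meant. What is shaped like the hub_2 but turquoise is not meant.

How it is judged:
By the outcome, as a careful person would: the job done as asked, in the order asked, and still so for the second after the job is handed in, with the robot touching nothing.
Of wheel_a, wheel_b only 1 to 2 are there at a start; the rules pass over those that are not, and their reading is None.
At some moment in a run one of wheel_a, wheel_b, cap_a, cap_b may be knocked a few centimetres aside while the robot is not near it.
It also fails if it takes over 210 s, if anything falls off the work surface, if the arm or the gripper's body presses on something with over 40 N, if the wrist force passes 120 N, or if a joint passes its speed limit or range.

## Working session

There is one attempt and no reset: what is moved stays moved. The work goes in short steps, Python scripts to look and compute and a tool call to move; the robot and the scene stay as the last step left them, time stands still between calls to the robot, and variables do not carry over. Pictures are saved under pics/ and viewed, at most 14 in all, crops included, and the job is handed in when it is done.

Besides the shell and the picture viewer there is one more tool, called as name(argument=value, ...), one argument or row to a line, values as JSON. jog_arm: Moves the arm, as the interface text tells. Shifts and turns lie within -1 to 1; 1 stands for 0.25 m of shift or 180 degrees of turn. Its arguments: {"type":"object","properties":{"increments":{"type":"array"},"force":{"type":"number"}},"required":["increments"]}

```bash
mkdir -p pics; ls; cat > h.py <<'E'
import numpy as np, cv2
from scipy.spatial.transform import Rotation as R
from workcell import env, cams, ticket, spotter
def Rq(q): return R.from_quat([q[1],q[2],q[3],q[0]])
def cam(name):
    s=env.get_state(); c=cams.read_camera(name)
    if name=="wrist":
        T=np.eye(4);T[:3,:3]=Rq(s["orientation"]).as_matrix();T[:3,3]=s["tcp_pos"]
        M=T@np.array(c["mount"]); c["Rm"],c["p"]=M[:3,:3],M[:3,3]
    else:
        a=np.array(c["attitude"]); c["Rm"]=a if a.shape==(3,3) else Rq(a).as_matrix(); c["p"]=np.array(c["xyz"])
    return c
def ray(c,uv,z):
    d=c["Rm"]@np.array([(uv[0]-c["cx"])/c["fx"],(uv[1]-c["cy"])/c["fy"],1]); return c["p"]+d*(z-c["p"][2])/d[2]
def proj(c,P):
    q=c["Rm"].T@(np.array(P)-c["p"]); return np.array([c["fx"]*q[0]/q[2]+c["cx"],c["fy"]*q[1]/q[2]+c["cy"]])
def save(c,n): cv2.imwrite("pics/"+n,c["pixels"][:,:,::-1])
E
python3 - <<'E'
from h import *
s=env.get_state();print({k:np.round(v,3).tolist() for k,v in s.items()})
for n in("top","scene"):
    c=cam(n);save(c,n+"0.png");print(n,c["p"],c["Rm"].round(3).tolist(),c["fx"])
    for t,z in(("wheel_a",.04),("hub_1",0.0),("hub_1_balls",.091),("cap_a",0),("seat_tool",0),("tool_eye",.102),("hanger",0),("hook_seat",.186),("tape_roll",0),("tape_measure",0),("grease_tin",0),("screwdriver",0),("wrench",0)):
        print(t,[(np.round(d["conf"],2),np.round(d["uv"]).tolist(),ray(c,d["uv"],z)[:2].round(3).tolist()) for d in spotter.landmark_of(t,n)])
E
```

```text
pics
{'clock': 0.0, 'joint_pos': [1.025, 0.314, 0.045, 1.304, -0.0, 1.431], 'qvel': [0.001, 0.001, 0.0, -0.001, 0.001, -0.001], 'tau': [0.002, -48.062, 29.854, 0.019, -0.0, 0.0], 'tcp_pos': [0.227, 0.528, 0.23], 'orientation': [-0.0, 0.202, 0.979, -0.001], 'wrist_force': [-0.802, -1.155, -0.357], 'ft_torque': [0.081, 0.005, 0.009], 'grip_force': 0.0, 'finger_gap': 0.085}
top [0.26254328 0.00387436 1.27336929] [[-0.006, -0.981, 0.192], [-1.0, 0.004, -0.012], [0.011, -0.192, -0.981]] 564.6272097114363
wheel_a [(np.float64(0.9), [147.0, 272.0], [0.439, 0.373]), (np.float64(0.87), [472.0, 267.0], [0.447, -0.343])]
hub_1 [(np.float64(0.88), [449.0, 386.0], [0.189, -0.29]), (np.float64(0.83), [370.0, 206.0], [0.598, -0.125]), (np.float64(0.61), [272.0, 208.0], [0.595, 0.102])]
hub_1_balls [(np.float64(0.73), [270.0, 200.0], [0.588, 0.1])]
cap_a [(np.float64(0.98), [371.0, 324.0], [0.325, -0.121]), (np.float64(0.78), [400.0, 278.0], [0.427, -0.189]), (np.float64(0.77), [347.0, 274.0], [0.438, -0.069]), (np.float64(0.68), [278.0, 279.0], [0.427, 0.087])]
seat_tool [(np.float64(0.61), [208.0,
[... 1765 characters left out ...]
62])]
hook_seat [(np.float64(0.69), [198.0, 245.0], [0.623, -0.267]), (np.float64(0.33), [479.0, 371.0], [0.723, 0.393]), (np.float64(0.19), [261.0, 307.0], [0.732, -0.051])]
tape_roll [(np.float64(0.69), [290.0, 368.0], [0.744, 0.011])]
tape_measure [(np.float64(0.95), [313.0, 293.0], [0.523, -0.02]), (np.float64(0.72), [348.0, 333.0], [0.608, 0.105])]
grease_tin [(np.float64(0.74), [239.0, 351.0], [0.746, -0.118]), (np.float64(0.7), [211.0, 241.0], [0.449, -0.363]), (np.float64(0.5), [197.0, 242.0], [0.466, -0.398]), (np.float64(0.23), [349.0, 330.0], [0.598, 0.105])]
screwdriver [(np.float64(0.8), [481.0, 372.0], [0.598, 0.424])]
wrench [(np.float64(0.6), [162.0, 274.0], [0.606, -0.423])]
```

View pics/top0.png

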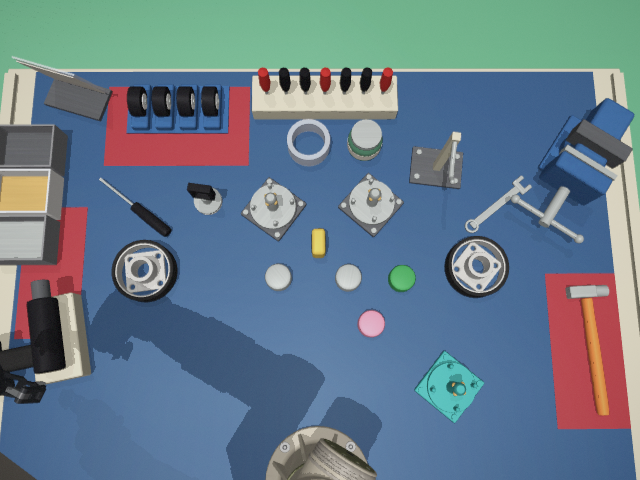

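View pics/scene0.png

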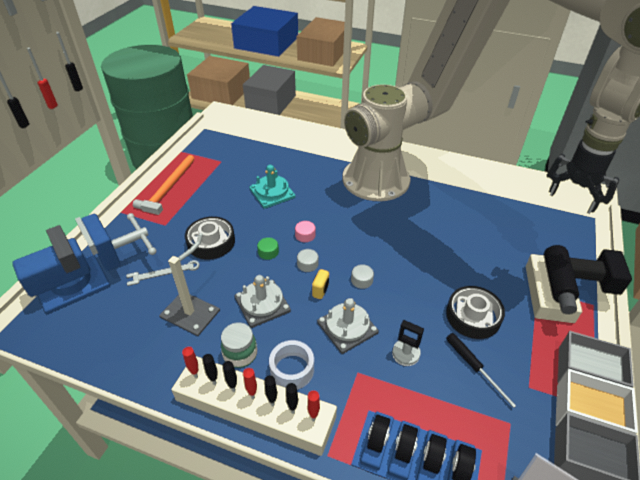

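Two wheels lie at top (145,270) and (478,267). There are bare steel hubs at (273,208) and (370,206). The cap-shaped things are at (278,277), (348,277), (402,278) green and (371,323) pink, so the two grey steel ones at (278,277) and (348,277) are meant. The turquoise hub at (449,386) is a decoy. I'll confirm this in one crop.

```bash
cat >> h.py <<'E'
def tri(obs):
    A=np.zeros((3,3));b=np.zeros(3)
    for c,uv in obs:
        d=c["Rm"]@np.array([(uv[0]-c["cx"])/c["fx"],(uv[1]-c["cy"])/c["fy"],1]);d/=np.linalg.norm(d)
        P=np.eye(3)-np.outer(d,d);A+=P;b+=P@c["p"]
    return np.linalg.solve(A,b)
def plan(x,y,z,yaw=None,step=.045):
    """yaw: world direction of the closing line (deg), modulo 180; tool down"""
    s=env.get_state();r=Rq(s["orientation"]);m=r.as_matrix();p=np.array(s["tcp_pos"])
    cur=np.degrees(np.arctan2(m[1,1],m[0,1])); d=0 if yaw is None else (yaw-cur+90)%180-90
    # target orientation: closing line at cur+d, tool straight down
    a=np.radians(cur+d);ya=np.array([np.cos(a),np.sin(a),0]);za=np.array([0,0,-1.]);T=np.c_[np.cross(ya,za),ya,za]
    rv=(r.inv()*R.from_matrix(T)).as_rotvec()/np.pi
    sh=m.T@(np.array([x,y,z])-p)/.25
    print("tcp",p.round(4),"yaw",cur.round(2),"q6",np.round(s["joint_pos"][5],2),"t",np.round(s["clock"],1),"gap",np.round(s["finger_gap"],4))
    print(" total shift(units, tool now)",sh.round(4),"turn",rv.round(4),"rows>=",int(max(np.ceil(np.linalg.norm(sh)*.25/step),np.ceil(np.linalg.norm(rv)/.045))))
E
python3 - <<'E'
from h import *
c=cam("top");s=cam("scene");print(c["cx"],c["cy"])
cv2.imwrite("pics/crop1.png",cv2.resize(c["pixels"][160:420,230:500,::-1],None,fx=2.2,fy=2.2,interpolation=cv2.INTER_CUBIC))
for z,t,a,b in((0,"wheelL",(147,272),(472,316)),(0,"wheelR",(472,267),(211,242)),(0,"hubL",(272,208),(347,331)),(0,"hubR",(370,206),(263,303)),(0,"capL",(278,279),(360,283)),(0,"capR",(347,274),(306,260)),(.102,"eye",(200,191),(412,329)),(.186,"hook",(454,170),(198,245))):
    print(t,ray(c,a,z)[:2].round(3),ray(s,b,z)[:2].round(3))
w=cams.read_camera("wrist");print(np.round(w["mount"],3).tolist(),w["fx"],w["cx"],w["cy"])
plan(.44,.37,.23)
E
```

```text
321.5645870453572 242.37346645981128
wheelL [0.445 0.385] [0.448 0.381]
wheelR [ 0.453 -0.355] [ 0.453 -0.36 ]
hubL [0.594 0.103] [0.603 0.101]
hubR [ 0.598 -0.125] [ 0.598 -0.127]
capL [0.428 0.088] [0.446 0.085]
capR [ 0.438 -0.069] [ 0.421 -0.08 ]
eye [0.605 0.25 ] [0.614 0.252]
hook [ 0.623 -0.278] [ 0.623 -0.265]
[[0.0, -0.965, -0.261, 0.066], [1.0, 0.0, 0.001, -0.0], [-0.0, -0.261, 0.965, -0.143], [0.0, 0.0, 0.0, 1.0]] 358.7845981355887 316.1263395732912 243.24430534481047
tcp [0.227  0.5283 0.2313] yaw 66.75 q6 1.43 t 1.6 gap 0.0854
 total shift(units, tool now) [-1.0328 -0.2455  0.0053] turn [ 0.  0. -0.] rows>= 6
```

View pics/crop1.png

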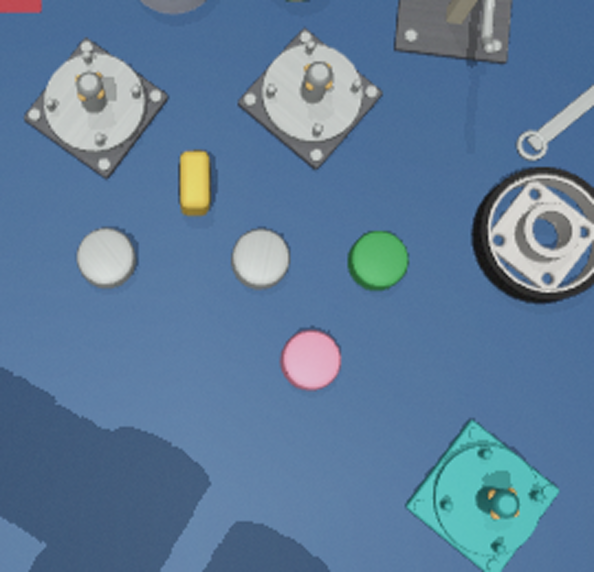

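The crop confirms it: two steel caps sit left and centre, green and pink are decoys, and the two grey hubs are meant. I'll move over the left wheel.

jog_arm(
  increments=[
    [[-0.172,-0.031,0,0,0,0,0],[-0.172,-0.031,0,0,0,0,0],[-0.172,-0.031,0,0,0,0,0],[-0.172,-0.031,0,0,0,0,0],[-0.172,-0.031,0,0,0,0,0],[-0.172,-0.031,0,0,0,0,0],[0,0,0,0,0,0,0],[0,0,0,0,0,0,0]],
  ],
)

```text
clock: 2.35
tcp_pos: [0.4464, 0.383, 0.231]
orientation: [-0.0, 0.203, 0.979, -0.0]
wrist_force: [-0.2, 0.6, 0.0]
finger_gap: 0.0857
grip_force: 0.0
```

```bash
python3 - <<'E'
from h import *
c=cam("wrist");save(c,"w1.png")
for f in(spotter.landmark_of,):
    print([(round(d["conf"],2),np.round(d["uv"],1),ray(c,d["uv"],0).round(4)) for d in f("wheel_a","wrist")])
plan(.446,.383,.23)
E
```

```text
[(0.89, array([318.1, 212.2]), array([0.4485, 0.3843, 0.    ]))]
tcp [0.4449 0.3841 0.2313] yaw 66.78 q6 0.98 t 2.4 gap 0.0854
 total shift(units, tool now) [-0.0057 -0.0025  0.0051] turn [-0.     -0.0002 -0.    ] rows>= 1
```

View pics/w1.png

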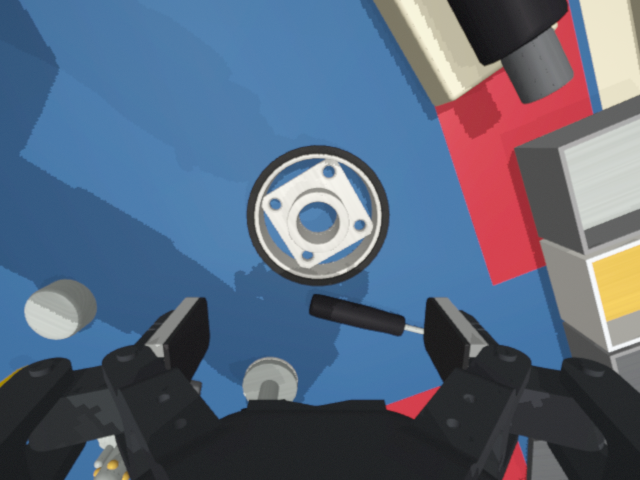

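The wrist view shows the wheel, with holes at (330,172), (275,204), (307,255) and (360,224). I'll fit its square pattern.

```bash
cat >> h.py <<'E'
def refine(c,uv,dark=True,w=8):
    g=cv2.cvtColor(c["pixels"],cv2.COLOR_RGB2LAB)[:,:,0].astype(float);hsv=cv2.cvtColor(c["pixels"],cv2.COLOR_RGB2HSV)
    u,v=np.round(uv).astype(int);p=hsv[v-w:v+w+1,u-w:u+w+1,1].astype(np.uint8)  # saturation: blue bench seen through grey web
    t,b=cv2.threshold(p,0,1,cv2.THRESH_OTSU);n,l,s,ce=cv2.connectedComponentsWithStats(b)
    k=min(range(1,n),key=lambda i:np.hypot(*(ce[i]-w))-.02*s[i][4]);return ce[k]+[u-w,v-w],s[k][4]
def square(c,uvs,z):
    P=np.array([ray(c,u,z)[:2] for u in uvs]);m=P.mean(0);d=P-m
    a=np.angle(np.mean(((d[:,0]+1j*d[:,1])/np.hypot(*d.T))**4))/4
    print("centre",m.round(4),"yaw mod90",(np.degrees(a)-45)%90,"radii mm",(1000*np.hypot(*d.T)).round(1));return m,(np.degrees(a)-45)%90
E
python3 - <<'E'
from h import *
c=cam("wrist");S=[(330,172),(275,204),(307,255),(360,224)]
r=[refine(c,u) for u in S];print([(a.round(1).tolist(),n) for a,n in r])
square(c,S,.02);m,y=square(c,[a for a,_ in r],.02)
plan(m[0],m[1],.03,y); plan(m[0],m[1],.03,y+90)
E
```

```text
[([328.0, 173.1], np.int32(97)), ([274.6, 205.3], np.int32(81)), ([306.5, 256.1], np.int32(59)), ([358.5, 226.2], np.int32(75))]
centre [0.4458 0.3858] yaw mod90 7.497037108640413 radii mm [43.3 43.9 43.9 43.5]
centre [0.4467 0.3842] yaw mod90 7.562676077718393 radii mm [43.5 43.3 43.5 43.3]
tcp [0.4447 0.3844 0.2313] yaw 66.83 q6 0.98 t 2.5 gap 0.0852
 total shift(units, tool now) [-0.0082  0.0027  0.8054] turn [-1.000e-04 -1.000e-04  3.292e-01] rows>= 8
tcp [0.4447 0.3844 0.2313] yaw 66.83 q6 0.98 t 2.5 gap 0.0852
 total shift(units, tool now) [-0.0082  0.0027  0.8054] turn [ 0.000e+00 -1.000e-04 -1.708e-01] rows>= 5
```

jog_arm(
  increments=[
    [[-0.008,0.003,0.1,0,0,-0.0285,40],[0,0,0.1,0,0,-0.0285,40],[0,0,0.1,0,0,-0.0285,40],[0,0,0.1,0,0,-0.0285,40],[0,0,0.1,0,0,-0.0285,40],[0,0,0.1,0,0,-0.0285,40],[0,0,0.07,0,0,0,40],[0,0,0.07,0,0,0,40],[0,0,0.069,0,0,0,40],[0,0,0,0,0,0,40],[0,0,0,0,0,0,255],[0,0,0,0,0,0,255],[0,0,0,0,0,0,255],[0,0,0,0,0,0,255],[0,0,0,0,0,0,255],[0,0,0,0,0,0,255]],
  ],
  force=70,
)

```text
clock: 4.1
tcp_pos: [0.4479, 0.3844, 0.0301]
orientation: [0.0, -0.066, 0.998, 0.001]
wrist_force: [-4.8, 2.3, 5.9]
finger_gap: 0.0548
grip_force: 78.2
```

```bash
python3 - <<'E'
from h import *
plan(.5,.1,.22)
E
```

```text
tcp [0.4479 0.3844 0.0301] yaw 97.55 q6 0.44 t 4.1 gap 0.0548
 total shift(units, tool now) [-0.0577 -1.154  -0.7613] turn [ 0.0005  0.0003 -0.    ] rows>= 8
```

jog_arm(
  increments=[
    [[0,0,-0.1,0,0,0,255],[0,0,-0.18,0,0,0,255],[0,0,-0.18,0,0,0,255],[0,0,-0.1,0,0,0,255],[-0.104,-0.135,-0.05,0,0,0,255],[-0.104,-0.135,-0.05,0,0,0,255],[-0.104,-0.135,-0.05,0,0,0,255],[-0.104,-0.135,-0.05,0,0,0,255],[-0.104,-0.135,-0.05,0,0,0,255],[-0.104,-0.135,-0.05,0,0,0,255],[-0.104,-0.135,-0.05,0,0,0,255],[-0.104,-0.135,-0.05,0,0,0,255],[-0.104,-0.135,-0.05,0,0,0,255],[0,0,0,0,0,0,255],[0,0,0,0,0,0,255],[0,0,0,0,0,0,255]],
  ],
)

```text
clock: 5.7
tcp_pos: [0.7188, 0.1133, 0.2798]
orientation: [-0.002, -0.066, 0.998, 0.0]
wrist_force: [-1.3, 0.0, -6.1]
finger_gap: 0.0546
grip_force: 77.3
```

```bash
python3 - <<'E'
from h import *
c=cam("wrist");save(c,"w2.png")
plan(.6,.102,.15)
for t,z in(("hub_1",0),("hub_1_balls",.091)): print([(round(d["conf"],2),np.round(d["uv"],1),ray(c,d["uv"],z).round(4)) for d in spotter.landmark_of(t,"wrist")])
for sx in(-1,1):
  for sy in(-1,1):print(proj(c,[.6+.044*sx*(sx==sy),.102+.044*sy*(sx!=sy),.06]).round())
E
```

```text
tcp [0.7186 0.1138 0.2804] yaw 97.57 q6 -0.09 t 5.8 gap 0.0552
 total shift(units, tool now) [0.4753 0.0155 0.5229] turn [ 0.0001 -0.0008  0.    ] rows>= 4
[(0.75, array([318.8,  85.9]), array([0.5895, 0.099 , 0.    ])), (0.6, array([112.3,  70.1]), array([ 0.6032, -0.1241,  0.    ]))]
[(0.84, array([318.2,  69.8]), array([0.591, 0.098, 0.091]))]
[327.  36.]
[367.  94.]
[274.  81.]
[315. 136.]
```

View pics/w2.png

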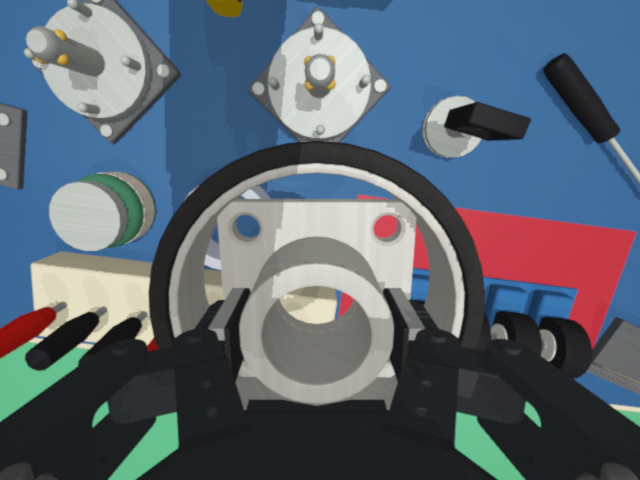

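The hub L spindle top is at about (320,68), with studs near (319,28), (275,84), (319,131) and (363,83). I'll enlarge to read the stud tips accurately.

```bash
python3 - <<'E'
import cv2
i=cv2.imread("pics/w2.png")[0:145,240:395];i=cv2.resize(i,None,fx=4,fy=4,interpolation=cv2.INTER_CUBIC)
cv2.imwrite("pics/crop2.png",i)
E
```

```text
(no output)
```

View pics/crop2.png

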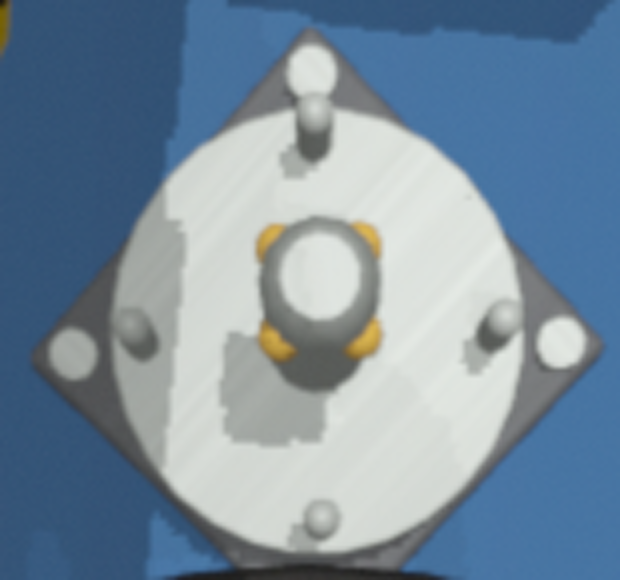

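```bash
python3 - <<'E'
from h import *
c=cam("wrist")
m,y=square(c,[(318.7,27.3),(273,81.2),(365.8,79.3),(320.3,129.3)],.057)
print(ray(c,(320,69.2),.107)[:2].round(4))
# wheel in hand: far holes at web top (TCP -> wheel origin ~30mm below grasp TCP)
s=env.get_state();zw=s["tcp_pos"][2]-.0295+.020
P=[ray(c,u,zw)[:2] for u in((246.5,227),(388,227))];d=P[1]-P[0];print(np.round(P,4),np.hypot(*d),np.degrees(np.arctan2(d[1],d[0]))%90, (P[0]+P[1])/2)
M=Rq(s["orientation"]).as_matrix();print("expected mid",np.array(s["tcp_pos"])[:2]+.0311*M[:2,0])
plan(m[0],m[1],.16,y);plan(m[0],m[1],.16,y+90)
S=cam("scene");T=cam("top")
for k in((S,(348,304)),(T,(270,200))):pass
E
```

```text
centre [0.5933 0.1005] yaw mod90 53.737081284361395 radii mm [44.5 43.9 43.7 44.3]
[0.5933 0.1005]
[[0.691  0.08  ]
 [0.6828 0.1408]] 0.06128350444918047 7.637776359471701 [0.68689584 0.11040212]
expected mid [0.68793139 0.11019857]
tcp [0.7188 0.1143 0.2817] yaw 97.62 q6 -0.09 t 5.9 gap 0.055
 total shift(units, tool now) [0.5046 0.0118 0.4871] turn [-0.000e+00 -1.000e-04  2.438e-01] rows>= 6
tcp [0.7188 0.1143 0.2817] yaw 97.62 q6 -0.09 t 5.9 gap 0.055
 total shift(units, tool now) [0.5046 0.0118 0.4871] turn [ 1.000e-04 -1.000e-04 -2.562e-01] rows>= 6
```

jog_arm(
  increments=[
    [[0.126,0.003,0.12,0,0,0,255],[0.126,0.003,0.12,0,0,0,255],[0.126,0.003,0.12,0,0,0,255],[0.126,0.003,0.12,0,0,0,255],[0,0,0,0,0,0.0406,255],[0,0,0,0,0,0.0406,255],[0,0,0,0,0,0.0406,255],[0,0,0,0,0,0.0406,255],[0,0,0,0,0,0.0406,255],[0,0,0,0,0,0.0406,255],[0,0,0,0,0,0,255],[0,0,0,0,0,0,255],[0,0,0,0,0,0,255]],
  ],
)

```text
clock: 7.3
tcp_pos: [0.5961, 0.1, 0.1635]
orientation: [0.0, 0.311, 0.951, 0.0]
wrist_force: [0.3, -0.1, -5.8]
finger_gap: 0.0548
grip_force: 77.3
```

```bash
python3 - <<'E'
from h import *
plan(.5933,.1005,.0535,53.74)
plan(.5933,.1005,.0535,53.74)
E
```

```text
tcp [0.5961 0.1    0.1635] yaw 53.82 q6 0.66 t 7.3 gap 0.0548
 total shift(units, tool now) [ 0.0105 -0.0053  0.4399] turn [0.0001 0.0001 0.0004] rows>= 3
tcp [0.5961 0.1    0.1635] yaw 53.82 q6 0.66 t 7.3 gap 0.0548
 total shift(units, tool now) [ 0.0105 -0.0053  0.4399] turn [0.0001 0.0001 0.0004] rows>= 3
```

jog_arm(
  increments=[
    [[0.01,-0.005,0,0,0,0,255],[0,0,0.08,0,0,0,255],[0,0,0.08,0,0,0,255],[0,0,0.08,0,0,0,255],[0,0,0.06,0,0,0,255],[0,0,0.03,0,0,0,255],[0,0,0.03,0,0,0,255],[0,0,0.03,0,0,0,255],[0,0,0.02,0,0,0,255],[0,0,0.02,0,0,0,255],[0,0,0,0,0,0,255],[0,0,0,0,0,0,255]],
  ],
)

```text
clock: 8.5
tcp_pos: [0.5936, 0.1004, 0.0559]
orientation: [0.0, 0.312, 0.95, 0.0]
wrist_force: [0.1, -0.4, -4.9]
finger_gap: 0.0546
grip_force: 77.3
```

```bash
python3 - <<'E'
from h import *
plan(.5933,.1005,.0535,53.74)
E
```

```text
tcp [0.5936 0.1004 0.0559] yaw 53.68 q6 0.67 t 8.5 gap 0.0546
 total shift(units, tool now) [ 0.0014 -0.0003  0.0097] turn [ 0.0001  0.     -0.0003] rows>= 1
```

jog_arm(
  increments=[
    [[0,0,0.01,0,0,0,255],[0,0,0.005,0,0,0,255],[0,0,0,0,0,0,40],[0,0,0,0,0,0,40],[0,0,0,0,0,0,40],[0,0,0,0,0,0,40],[0,0,-0.05,0,0,0,40],[0,0,-0.1,0,0,0,40],[0,0,-0.18,0,0,0,40],[0,0,-0.18,0,0,0,40],[0,0,-0.18,0,0,0,40],[-0.05,0,-0.1,0,0,0,40],[0,0,0,0,0,0,40],[0,0,0,0,0,0,40]],
  ],
)

```text
clock: 9.9
tcp_pos: [0.6039, 0.0928, 0.2505]
orientation: [0.001, 0.312, 0.95, 0.0]
wrist_force: [0.5, 1.0, -1.0]
finger_gap: 0.0717
grip_force: 0.0
```

```bash
python3 - <<'E'
from h import *
c=cam("wrist");save(c,"w3.png")
s=env.get_state();print(s["tcp_pos"],s["wrist_force"],s["finger_gap"])
print([(round(d["conf"],2),np.round(d["uv"],1),ray(c,d["uv"],.024).round(4)) for d in spotter.landmark_of("wheel_a","wrist")])
print([(round(d["conf"],2),np.round(d["uv"],1),ray(c,d["uv"],.091).round(4)) for d in spotter.landmark_of("hub_1_balls","wrist")])
np.save("c3.npy",dict(Rm=c["Rm"],p=c["p"],fx=c["fx"],fy=c["fy"],cx=c["cx"],cy=c["cy"]),allow_pickle=True)
plan(.453,-.357,.23)
E
```

```text
[0.60307481 0.09290756 0.24910985] [-0.38685051  0.48704876 -0.67503414] 0.07220986969969939
[(0.74, array([316.3, 200.3]), array([0.5951, 0.1   , 0.024 ]))]
[(0.66, array([314.5, 206.4]), array([0.5903, 0.1015, 0.091 ]))]
tcp [0.6024 0.093  0.2479] yaw 53.69 q6 0.66 t 10.0 gap 0.0719
 total shift(units, tool now) [-0.5845 -1.8043  0.0735] turn [-0.0006 -0.0008 -0.    ] rows>= 11
```

View pics/w3.png

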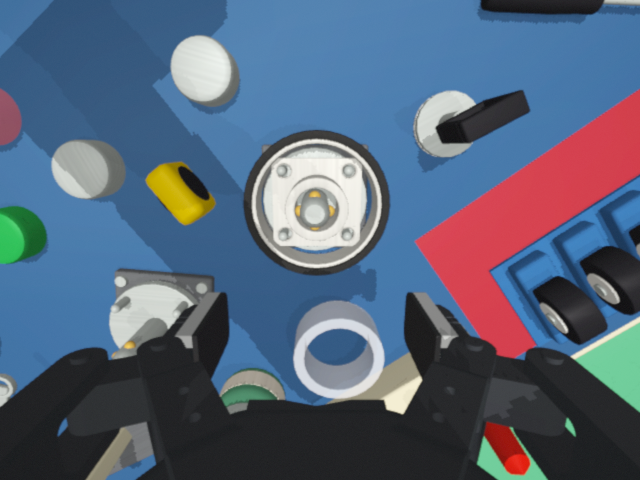

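Wheel 1 is seated: its centre is at (316,205) and the studs show through all four holes. The tool and caps are undisturbed. On to the right wheel.

jog_arm(
  increments=[
    [[-0.053,-0.164,0.007,0,0,0,40],[-0.053,-0.164,0.007,0,0,0,40],[-0.053,-0.164,0.007,0,0,0,40],[-0.053,-0.164,0.007,0,0,0,40],[-0.053,-0.164,0.007,0,0,0,40],[-0.053,-0.164,0.007,0,0,0,40],[-0.053,-0.164,0.007,0,0,0,40],[-0.053,-0.164,0.007,0,0,0,40],[-0.053,-0.164,0.007,0,0,0,40],[-0.053,-0.164,0.007,0,0,0,40],[-0.053,-0.164,0.007,0,0,0,40],[0,0,0,0,0,0,40],[0,0,0,0,0,0,40],[0,0,0,0,0,0,40]],
  ],
)

```text
clock: 11.45
tcp_pos: [0.4537, -0.3555, 0.2294]
orientation: [-0.001, 0.311, 0.95, 0.001]
wrist_force: [-0.5, 0.2, -0.4]
finger_gap: 0.0719
grip_force: 0.0
```

```bash
cat >> h.py <<'E'
def holes(c):
    d=spotter.cut_out("wheel_a","wrist")[0];reg=cv2.morphologyEx(d["region"].astype(np.uint8),cv2.MORPH_CLOSE,np.ones((9,9)))
    hsv=cv2.cvtColor(c["pixels"],cv2.COLOR_RGB2HSV);b=((hsv[:,:,1]>70)&(reg>0)).astype(np.uint8)
    n,l,s,ce=cv2.connectedComponentsWithStats(b)
    for i in range(1,n):
        if 20<s[i][4]<400: print("blob",ce[i].round(1).tolist(),s[i][4])
E
python3 - <<'E'
from h import *
c=cam("wrist");save(c,"w4.png")
print([(round(d["conf"],2),np.round(d["uv"],1),ray(c,d["uv"],0).round(4)) for d in spotter.landmark_of("wheel_a","wrist")])
holes(c);plan(.453,-.357,.23)
E
```

```text
[(0.68, array([315.3, 212.4]), array([ 0.4542, -0.3565,  0.    ]))]
blob [622.8, 288.4] 219
tcp [ 0.4544 -0.3554  0.2302] yaw 53.8 q6 -0.17 t 11.6 gap 0.0717
 total shift(units, tool now) [ 0.0005 -0.0085  0.0008] turn [ 0.0001 -0.0001  0.    ] rows>= 1
```

View pics/w4.png

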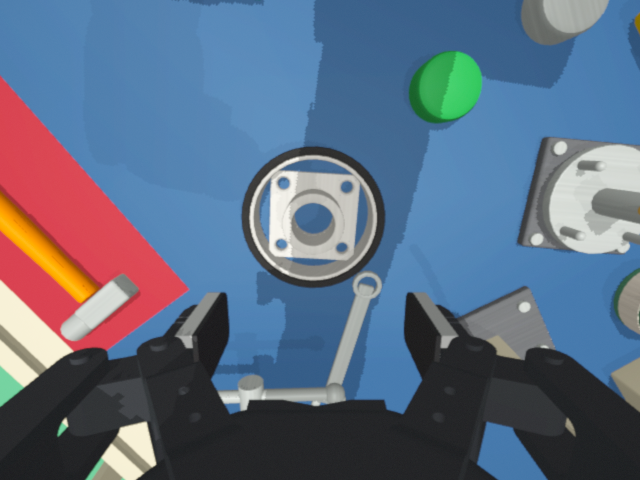

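The wheel's holes are at (284,182), (346,187), (281,244) and (342,248). The wrench ring lies just outside the tyre.

```bash
python3 - <<'E'
from h import *
c=cam("wrist");S=[(284,182),(346,187),(281,244),(342,248)]
r=[refine(c,u) for u in S];print([(a.round(1).tolist(),n) for a,n in r])
square(c,S,.02);m,y=square(c,[a for a,_ in r],.02)
plan(m[0],m[1],.029,y); plan(m[0],m[1],.029,y+90)
E
```

```text
[([283.0, 181.8], np.int32(98)), ([345.8, 185.6], np.int32(93)), ([280.8, 242.3], np.int32(67)), ([340.7, 245.9], np.int32(67))]
centre [ 0.454  -0.3584] yaw mod90 50.03824712438286 radii mm [44.  43.  43.9 44.3]
centre [ 0.4525 -0.3581] yaw mod90 50.28716512339814 radii mm [43.3 43.4 43.3 43.2]
tcp [ 0.4544 -0.3555  0.2303] yaw 53.8 q6 -0.17 t 11.6 gap 0.0722
 total shift(units, tool now) [ 0.     -0.013   0.8052] turn [ 0.0001 -0.      0.0195] rows>= 5
tcp [ 0.4544 -0.3555  0.2303] yaw 53.8 q6 -0.17 t 11.6 gap 0.0722
 total shift(units, tool now) [ 0.     -0.013   0.8052] turn [ 1.000e-04  0.000e+00 -4.805e-01] rows>= 11
```

jog_arm(
  increments=[
    [[0,-0.013,0.15,0,0,0.0195,40],[0,0,0.18,0,0,0,40],[0,0,0.18,0,0,0,40],[0,0,0.1,0,0,0,40],[0,0,0.1,0,0,0,40],[0,0,0.095,0,0,0,40],[0,0,0,0,0,0,40],[0,0,0,0,0,0,255],[0,0,0,0,0,0,255],[0,0,0,0,0,0,255],[0,0,0,0,0,0,255],[0,0,0,0,0,0,255],[0,0,0,0,0,0,255]],
  ],
  force=70,
)

```text
clock: 12.95
tcp_pos: [0.4527, -0.3596, 0.0301]
orientation: [0.001, 0.34, 0.94, 0.0]
wrist_force: [0.5, 3.2, 6.0]
finger_gap: 0.0548
grip_force: 78.5
```

```bash
python3 - <<'E'
from h import *
plan(.68,-.19,.28)
E
```

```text
tcp [ 0.4527 -0.3596  0.0301] yaw 50.19 q6 -0.12 t 13.0 gap 0.0548
 total shift(units, tool now) [-0.2659  1.104  -0.9982] turn [ 0.0002  0.0006 -0.    ] rows>= 9
```

jog_arm(
  increments=[
    [[0,0,-0.1,0,0,0,255],[0,0,-0.18,0,0,0,255],[0,0,-0.18,0,0,0,255],[0,0,-0.18,0,0,0,255],[0,0,-0.18,0,0,0,255],[0,0,-0.18,0,0,0,255],[-0.049,0.156,0,0,0,0,255],[-0.049,0.156,0,0,0,0,255],[-0.049,0.156,0,0,0,0,255],[-0.049,0.156,0,0,0,0,255],[-0.049,0.156,0,0,0,0,255],[-0.049,0.156,0,0,0,0,255],[-0.049,0.156,0,0,0,0,255],[0,0,0,0,0,0,255],[0,0,0,0,0,0,255],[0,0,0,0,0,0,255]],
  ],
)

```text
clock: 14.55
tcp_pos: [0.6918, -0.2053, 0.2776]
orientation: [-0.001, 0.341, 0.94, -0.0]
wrist_force: [-0.3, 0.3, -7.1]
finger_gap: 0.0549
grip_force: 77.9
```

```bash
python3 - <<'E'
from h import *
c=cam("wrist");save(c,"w5.png")
cv2.imwrite("pics/w5c.png",cv2.resize(c["pixels"][0:150,220:420,::-1],None,fx=4,fy=4,interpolation=cv2.INTER_CUBIC))
print([(round(d["conf"],2),np.round(d["uv"],1),ray(c,d["uv"],.091).round(4)) for d in spotter.landmark_of("hub_1_balls","wrist")])
plan(.598,-.126,.16)
E
```

```text
[]
tcp [ 0.6916 -0.2057  0.279 ] yaw 50.08 q6 0.3 t 14.6 gap 0.0551
 total shift(units, tool now) [0.4917 0.0045 0.4762] turn [-0.0002 -0.0002 -0.    ] rows>= 4
```

View pics/w5c.png

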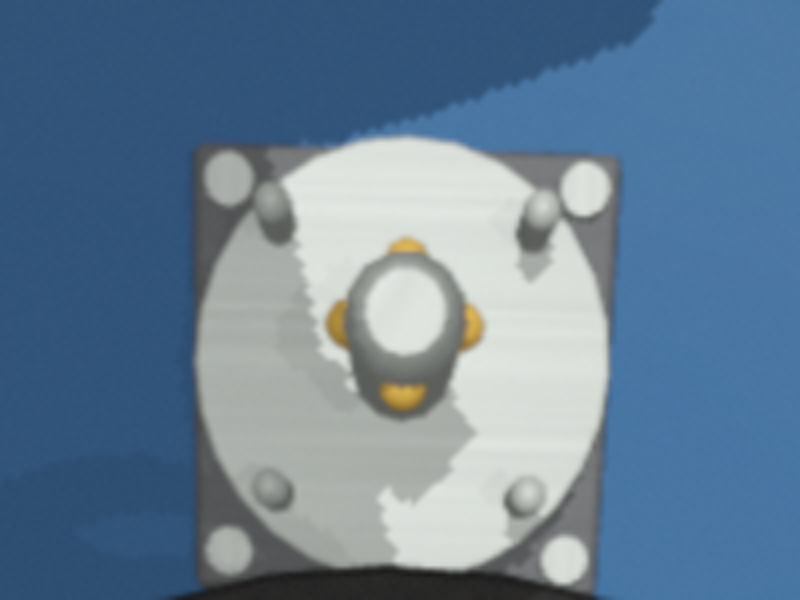

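The stud tips in the crop are at (271,198), (543,206), (271,488) and (527,494), and the spindle top is at (405,310).

```bash
python3 - <<'E'
from h import *
c=cam("wrist");f=lambda x,y:(220+x/4-.4,y/4-.4)
m,y=square(c,[f(270,197),f(543,205),f(271,487),f(527,493)],.057)
print(ray(c,f(405,309),.107)[:2].round(4))
plan(m[0],m[1],.16,y)
E
```

```text
centre [ 0.6024 -0.1259] yaw mod90 48.68809130211144 radii mm [44.5 44.4 44.2 44.1]
[ 0.6022 -0.126 ]
tcp [ 0.6917 -0.2058  0.2794] yaw 50.08 q6 0.3 t 14.7 gap 0.0549
 total shift(units, tool now) [0.4792 0.0156 0.4776] turn [-0.0001  0.      0.0077] rows>= 4
```

jog_arm(
  increments=[
    [[0.12,0.004,0.12,0,0,0.0077,255],[0.12,0.004,0.12,0,0,0,255],[0.12,0.004,0.12,0,0,0,255],[0.12,0.004,0.12,0,0,0,255],[0,0,0,0,0,0,255],[0,0,0,0,0,0,255],[0,0,0,0,0,0,255]],
  ],
)

```text
clock: 15.4
tcp_pos: [0.6059, -0.1245, 0.1611]
orientation: [0.002, 0.352, 0.936, 0.0]
wrist_force: [0.7, -0.4, -6.2]
finger_gap: 0.055
grip_force: 78.1
```

```bash
python3 - <<'E'
from h import *
plan(.6023,-.1259,.053,48.69)
E
```

```text
tcp [ 0.6059 -0.1245  0.1611] yaw 48.73 q6 0.39 t 15.4 gap 0.055
 total shift(units, tool now) [ 0.009  -0.0147  0.4322] turn [0.0005 0.0014 0.0002] rows>= 3
```

jog_arm(
  increments=[
    [[0.009,-0.014,0,0,0.001,0,255],[0,0,0.08,0,0,0,255],[0,0,0.08,0,0,0,255],[0,0,0.08,0,0,0,255],[0,0,0.04,0,0,0,255],[0,0,0,0,0,0,255],[0,0,0,0,0,0,255]],
  ],
)

```text
clock: 16.1
tcp_pos: [0.6012, -0.1247, 0.09]
orientation: [-0.001, 0.352, 0.936, 0.001]
wrist_force: [0.7, 0.3, -6.0]
finger_gap: 0.0547
grip_force: 77.9
```

```bash
python3 - <<'E'
from h import *
plan(.6023,-.1259,.053,48.69)
E
```

```text
tcp [ 0.6012 -0.1247  0.09  ] yaw 48.76 q6 0.38 t 16.1 gap 0.0547
 total shift(units, tool now) [-0.0066 -0.0009  0.1479] turn [ 0.0002 -0.0006  0.0004] rows>= 1
```

jog_arm(
  increments=[
    [[-0.004,-0.001,0,0,0,0,255],[0,0,0.03,0,0,0,255],[0,0,0.03,0,0,0,255],[0,0,0.03,0,0,0,255],[0,0,0.025,0,0,0,255],[0,0,0.02,0,0,0,255],[0,0,0,0,0,0,255],[0,0,0,0,0,0,255]],
  ],
)

```text
clock: 16.9
tcp_pos: [0.6007, -0.1248, 0.0551]
orientation: [-0.002, 0.352, 0.936, 0.001]
wrist_force: [1.0, 0.6, -7.0]
finger_gap: 0.0547
grip_force: 78.1
```

jog_arm(
  increments=[
    [[0,0,0.007,0,0,0,255],[0,0,0,0,0,0,40],[0,0,0,0,0,0,40],[0,0,0,0,0,0,40],[0,0,0,0,0,0,40],[0,0,-0.05,0,0,0,40],[0,0,-0.1,0,0,0,40],[0,0,-0.18,0,0,0,40],[0,0,-0.18,0,0,0,40],[0,0,-0.15,0,0,0,40],[0,0,0,0,0,0,40],[0,0,0,0,0,0,40]],
  ],
)

```text
clock: 18.1
tcp_pos: [0.6021, -0.1255, 0.2207]
orientation: [0.0, 0.352, 0.936, 0.001]
wrist_force: [0.2, 0.0, -1.0]
finger_gap: 0.0721
grip_force: 0.0
```

```bash
python3 - <<'E'
from h import *
c=cam("wrist");save(c,"w6.png")
for t,z in (("wheel_a",.024),("hub_1_balls",.091),("cap_a",0),("hook_seat",.186)):
    print(t,[(round(d["conf"],2),np.round(d["uv"],1),ray(c,d["uv"],z).round(4)) for d in spotter.landmark_of(t,"wrist")])
plan(.43,-.075,.22,0)
E
```

```text
wheel_a [(0.95, array([511.5,  35.5]), array([0.594 , 0.1023, 0.024 ])), (0.68, array([316.1, 213.9]), array([ 0.6002, -0.1233,  0.024 ]))]
hub_1_balls [(0.9, array([561.3,   3.1]), array([0.5913, 0.1015, 0.091 ]))]
cap_a [(0.74, array([236.4,  31.3]), array([ 0.4302, -0.0702,  0.    ])), (0.61, array([147. , 123.5]), array([ 0.4303, -0.1904,  0.    ]))]
hook_seat [(0.63, array([158.6, 460.5]), array([ 0.629, -0.277,  0.186]))]
tcp [ 0.6004 -0.125   0.217 ] yaw 48.79 q6 0.38 t 18.4 gap 0.0716
 total shift(units, tool now) [ 0.6446 -0.2988 -0.0081] turn [-0.0011 -0.0016  0.271 ] rows>= 7
```

View pics/w6.png

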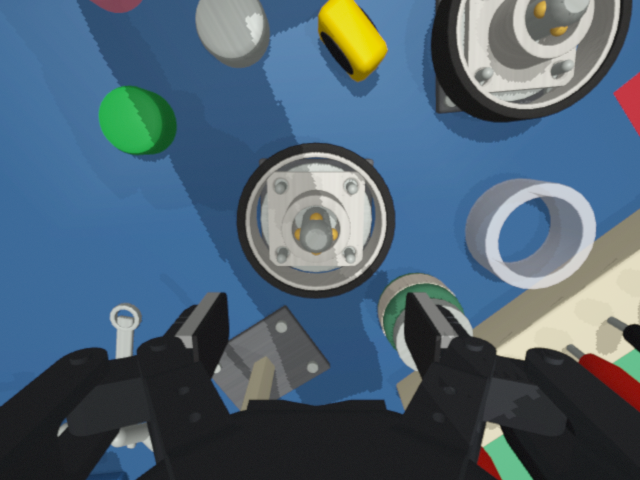

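Wheel 2 is seated, with its studs through the web. The grey cap is at (235,25) and the green decoy at (137,120).

jog_arm(
  increments=[
    [[0.129,-0.06,0,0,0,0,40],[0.129,-0.06,0,0,0,0,40],[0.129,-0.06,0,0,0,0,40],[0.129,-0.06,0,0,0,0,40],[0.129,-0.06,0,0,0,0,40],[0,0,0,0,0,0.045,40],[0,0,0,0,0,0.045,40],[0,0,0,0,0,0.045,40],[0,0,0,0,0,0.045,40],[0,0,0,0,0,0.045,40],[0,0,0,0,0,0.045,40],[0,0,0,0,0,0,40],[0,0,0,0,0,0,40]],
  ],
)

```text
clock: 19.65
tcp_pos: [0.4302, -0.0753, 0.2184]
orientation: [-0.002, 0.705, 0.709, -0.0]
wrist_force: [-0.1, 0.7, -0.2]
finger_gap: 0.0721
grip_force: 0.0
```

```bash
cat >> h.py <<'E'
def caps(c):
    out=[]
    hsv=cv2.cvtColor(c["pixels"],cv2.COLOR_RGB2HSV)
    for d in spotter.cut_out("cap_a","wrist"):
        if d["conf"]<.4: continue
        reg=d["region"]; px=hsv[reg]; 
        # fit: compare mask to projected cylinder silhouette centroid
        ys,xs=np.nonzero(reg);cen=np.array([xs.mean(),ys.mean()]);xy=ray(c,cen,.0165)[:2]
        for _ in range(8):
            t=np.linspace(0,2*np.pi,40);P=np.array([proj(c,[xy[0]+.0295*np.cos(a),xy[1]+.0295*np.sin(a),z]) for z in(0,.033) for a in t],np.float32)
            m=cv2.moments(cv2.convexHull(P));pc=np.array([m["m10"]/m["m00"],m["m01"]/m["m00"]])
            xy=xy+(ray(c,cen,.0165)-ray(c,pc,.0165))[:2]
        print("cap",round(d["conf"],2),xy.round(4),"sat",np.median(px[:,1]),"area",len(xs),"exp",round(m["m00"]));out.append(xy)
    return out
E
python3 - <<'E'
from h import *
c=cam("wrist");save(c,"w7.png");caps(c)
print([(round(d["conf"],2),np.round(d["uv"],1),ray(c,d["uv"],0).round(4)) for d in spotter.landmark_of("cap_a","wrist")])
plan(.43,-.075,.003,0)
E
```

```text
cap 0.89 [0.433  0.0821] sat 6.0 area 4319 exp 4966
cap 0.8 [ 0.4294 -0.1888] sat 188.0 area 2784 exp 3056
cap 0.68 [ 0.4314 -0.0695] sat 7.0 area 3087 exp 3263
cap 0.59 [ 0.7297 -0.1138] sat 54.0 area 3442 exp 4329
cap 0.56 [ 0.3297 -0.1186] sat 95.0 area 3160 exp 3380
[(0.64, array([314.1, 207.4]), array([ 0.4278, -0.0688,  0.    ])), (0.63, array([219.5, 256.7]), array([ 0.3284, -0.1219,  0.    ])), (0.57, array([317.1,  36.6]), array([0.4296, 0.0867, 0.    ])), (0.57, array([316.3, 319.3]), array([ 0.4309, -0.1934,  0.    ]))]
tcp [ 0.4304 -0.0754  0.2188] yaw 0.29 q6 1.21 t 19.8 gap 0.0717
 total shift(units, tool now) [-5.000e-04  7.000e-04  8.631e-01] turn [-0.0009 -0.0007  0.0016] rows>= 5
```

jog_arm(
  increments=[
    [[0.023,0.003,0.1,0,0,0,40],[0,0,0.18,0,0,0,40],[0,0,0.18,0,0,0,40],[0,0,0.15,0,0,0,40],[0,0,0.13,0,0,0,40],[0,0,0.115,0,0,0,40],[0,0,0,0,0,0,40],[0,0,0,0,0,0,255],[0,0,0,0,0,0,255],[0,0,0,0,0,0,255],[0,0,0,0,0,0,255],[0,0,0,0,0,0,40],[0,0,0,0,0,0,40],[0,0,0,0,0,0,40]],
  ],
  force=30,
)

```text
clock: 21.2
tcp_pos: [0.431, -0.0693, 0.0055]
orientation: [-0.001, 0.706, 0.708, 0.0]
wrist_force: [-0.5, -0.7, 0.2]
finger_gap: 0.0716
grip_force: 0.0
```

jog_arm(
  increments=[
    [[0,0,0,0,0,0.0455,40],[0,0,0,0,0,0.0455,40],[0,0,0,0,0,0.0455,40],[0,0,0,0,0,0.0455,40],[0,0,0,0,0,0.0455,40],[0,0,0,0,0,0.0455,40],[0,0,0,0,0,0.0455,40],[0,0,0,0,0,0.0455,40],[0,0,0,0,0,0.0455,40],[0,0,0,0,0,0.0455,40],[0,0,0,0,0,0.0455,40],[0,0,0,0,0,0,255],[0,0,0,0,0,0,255],[0,0,0,0,0,0,255],[0,0,0,0,0,0,255],[0,0,0,0,0,0,255]],
  ],
  force=40,
)

```text
clock: 22.8
tcp_pos: [0.431, -0.0694, 0.0059]
orientation: [-0.001, 1.0, 0.003, -0.001]
wrist_force: [-1.8, 0.3, 6.2]
finger_gap: 0.0605
grip_force: 42.2
```

```bash
python3 - <<'E'
from h import *
plan(.6023,-.1259,.16)
E
```

```text
tcp [ 0.431  -0.0694  0.0059] yaw -89.7 q6 2.79 t 22.8 gap 0.0605
 total shift(units, tool now) [ 0.6828  0.2284 -0.6181] turn [-0.0006  0.0005  0.    ] rows>= 6
```

jog_arm(
  increments=[
    [[0,0,-0.1,0,0,0,255],[0,0,-0.18,0,0,0,255],[0,0,-0.18,0,0,0,255],[0,0,-0.16,0,0,0,255],[0.137,0.046,0,0,0,0,255],[0.137,0.046,0,0,0,0,255],[0.137,0.046,0,0,0,0,255],[0.137,0.046,0,0,0,0,255],[0.135,0.044,0,0,0,0,255],[0,0,0,0,0,0,255],[0,0,0,0,0,0,255],[0,0,0,0,0,0,255]],
  ],
)

```text
clock: 24.0
tcp_pos: [0.6007, -0.1258, 0.1593]
orientation: [-0.001, 1.0, 0.002, -0.002]
wrist_force: [0.4, 0.6, -0.8]
finger_gap: 0.0604
grip_force: 44.3
```

```bash
python3 - <<'E'
from h import *
plan(.6023,-.1259,.101)
E
```

```text
tcp [ 0.6007 -0.1258  0.1593] yaw -89.82 q6 2.8 t 24.0 gap 0.0604
 total shift(units, tool now) [0.0075 0.0013 0.2331] turn [-0.0009  0.0013  0.    ] rows>= 2
```

jog_arm(
  increments=[
    [[0.004,0.001,0.06,0,0,0,255],[0,0,0.08,0,0,0,255],[0,0,0.03,0,0,0,255],[0,0,0.01,0,0,0,255],[0,0,0.01,0,0,0,255],[0,0,0.01,0,0,0,255],[0,0,0.01,0,0,0,255],[0,0,0.01,0,0,0,255],[0,0,0,0,0,0,255],[0,0,0,0,0,0,255]],
  ],
)

```text
clock: 25.0
tcp_pos: [0.6028, -0.1264, 0.1047]
orientation: [-0.001, 1.0, 0.001, -0.001]
wrist_force: [-0.5, -0.4, -1.9]
finger_gap: 0.0606
grip_force: 44.3
```

```bash
python3 - <<'E'
from h import *
plan(.6023,-.1259,.101)
E
```

```text
tcp [ 0.6028 -0.1264  0.1047] yaw -89.9 q6 2.8 t 25.0 gap 0.0606
 total shift(units, tool now) [-0.0019 -0.002   0.0147] turn [-0.0007  0.0008  0.    ] rows>= 1
```

jog_arm(
  increments=[
    [[0,0,0.01,0,0,0,255],[0,0,0,0,0,0,255],[0,0,0,0,0,0,40],[0,0,0,0,0,0,40],[0,0,0,0,0,0,40],[0,0,-0.05,0,0,0,40],[0,0,-0.1,0,0,0,40],[0,0,-0.1,0,0,-0.0455,40],[0,0,-0.1,0,0,-0.0455,40],[0,0,-0.1,0,0,-0.0455,40],[0,0,0,0,0,-0.0455,40],[0,0,0,0,0,-0.0455,40],[0,0,0,0,0,-0.0455,40],[0,0,0,0,0,-0.0455,40],[0,0,0,0,0,-0.0455,40],[0,0,0,0,0,-0.0455,40],[0,0,0,0,0,-0.0455,40],[0,0,0,0,0,-0.0455,40],[0,0,0,0,0,0,40]],
  ],
)

```text
clock: 26.9
tcp_pos: [0.6033, -0.1267, 0.2159]
orientation: [-0.001, 0.706, 0.708, 0.0]
wrist_force: [0.4, 0.4, -0.9]
finger_gap: 0.072
grip_force: 0.0
```

jog_arm(
  increments=[
    [[0.139,-0.113,0,0,0,0,40],[0.139,-0.113,0,0,0,0,40],[0.139,-0.113,0,0,0,0,40],[0.139,-0.113,0,0,0,0,40],[0.139,-0.113,0,0,0,0,40],[0.139,-0.113,0,0,0,0,40],[0,0,0,0,0,0,40],[0,0,0,0,0,0,40]],
  ],
)

```text
clock: 27.7
tcp_pos: [0.4329, 0.0819, 0.2166]
orientation: [-0.001, 0.706, 0.708, 0.001]
wrist_force: [-0.5, -0.7, 0.5]
finger_gap: 0.0718
grip_force: 0.0
```

```bash
python3 - <<'E'
from h import *
c=cam("wrist");save(c,"w8.png");o=caps(c)
o=min(o,key=lambda p:np.hypot(p[0]-.433,p[1]-.082))
plan(o[0],o[1],.0055,0)
c=cam("top");save(c,"top2.png")
print([(round(d["conf"],2),np.round(d["uv"],1),ray(c,d["uv"],.095).round(4)) for d in spotter.landmark_of("cap_a","top")])
E
```

```text
cap 0.98 [0.4147 0.0635] sat 6.0 area 3029 exp 3264
cap 0.78 [ 0.6604 -0.2067] sat 8.0 area 2107 exp 2987
cap 0.78 [ 0.3419 -0.1072] sat 95.0 area 1439 exp 3018
tcp [0.434  0.0809 0.2162] yaw 0.08 q6 1.57 t 27.8 gap 0.072
 total shift(units, tool now) [-0.0709 -0.0768  0.8427] turn [-0.0002 -0.0006  0.0004] rows>= 5
[(0.9, array([371. , 324.2]), array([ 0.3201, -0.1118,  0.095 ])), (0.89, array([399.8, 279.5]), array([ 0.4129, -0.1746,  0.095 ])), (0.81, array([290.2, 287. ]), array([0.3983, 0.0557, 0.095 ])), (0.78, array([376.4, 189.6]), array([ 0.6093, -0.1302,  0.095 ]))]
```

The cap was knocked aside: it is now at (.415,.064) instead of (.433,.082). I'll go to the new place.

jog_arm(
  increments=[
    [[-0.071,-0.077,0,0,0,0,40],[0,0,0.15,0,0,0,40],[0,0,0.18,0,0,0,40],[0,0,0.15,0,0,0,40],[0,0,0.13,0,0,0,40],[0,0,0.12,0,0,0,40],[0,0,0.11,0,0,0,40],[0,0,0,0,0,0,40],[0,0,0,0,0,0,255],[0,0,0,0,0,0,255],[0,0,0,0,0,0,255],[0,0,0,0,0,0,255],[0,0,0,0,0,0,40],[0,0,0,0,0,0,40],[0,0,0,0,0,0,40]],
  ],
  force=30,
)

```text
clock: 29.4
tcp_pos: [0.4135, 0.064, 0.0058]
orientation: [-0.001, 0.706, 0.708, 0.0]
wrist_force: [-0.2, -0.3, 0.3]
finger_gap: 0.0722
grip_force: 0.0
```

jog_arm(
  increments=[
    [[0,0,0,0,0,-0.0455,40],[0,0,0,0,0,-0.0455,40],[0,0,0,0,0,-0.0455,40],[0,0,0,0,0,-0.0455,40],[0,0,0,0,0,-0.0455,40],[0,0,0,0,0,-0.0455,40],[0,0,0,0,0,-0.0455,40],[0,0,0,0,0,-0.0455,40],[0,0,0,0,0,-0.0455,40],[0,0,0,0,0,-0.0455,40],[0,0,0,0,0,-0.0455,40],[0,0,0,0,0,0,255],[0,0,0,0,0,0,255],[0,0,0,0,0,0,255],[0,0,0,0,0,0,255],[0,0,0,0,0,0,255]],
  ],
  force=40,
)

```text
clock: 31.0
tcp_pos: [0.4134, 0.064, 0.0061]
orientation: [-0.001, -0.001, 1.0, 0.001]
wrist_force: [-2.9, -0.4, 6.4]
finger_gap: 0.0595
grip_force: 42.0
```

```bash
python3 - <<'E'
from h import *
plan(.5933,.1005,.16)
E
```

```text
tcp [0.4134 0.064  0.0061] yaw 90.07 q6 -0.04 t 31.0 gap 0.0595
 total shift(units, tool now) [-0.7187  0.1466 -0.6166] turn [ 0.0007 -0.0006  0.    ] rows>= 6
```

jog_arm(
  increments=[
    [[0,0,-0.1,0,0,0,255],[0,0,-0.18,0,0,0,255],[0,0,-0.18,0,0,0,255],[0,0,-0.16,0,0,0,255],[-0.144,0.03,0,0,0,0,255],[-0.144,0.03,0,0,0,0,255],[-0.144,0.03,0,0,0,0,255],[-0.144,0.03,0,0,0,0,255],[-0.143,0.027,0,0,0,0,255],[0,0,0,0,0,0,255],[0,0,0,0,0,0,255],[0,0,0,0,0,0,255]],
  ],
)

```text
clock: 32.2
tcp_pos: [0.5919, 0.1011, 0.1597]
orientation: [-0.002, -0.002, 1.0, 0.001]
wrist_force: [-0.2, 0.7, -1.7]
finger_gap: 0.0592
grip_force: 44.4
```

```bash
python3 - <<'E'
from h import *
plan(.5933,.1005,.102)
cam("top");plan(.5933,.1005,.102)
E
```

```text
tcp [0.5919 0.1011 0.1597] yaw 90.18 q6 0.03 t 32.2 gap 0.0592
 total shift(units, tool now) [-0.0066 -0.003   0.231 ] turn [ 0.0007 -0.0014  0.    ] rows>= 2
tcp [0.5919 0.1011 0.1601] yaw 90.21 q6 0.03 t 32.2 gap 0.0595
 total shift(units, tool now) [-0.0065 -0.0031  0.2324] turn [ 0.0007 -0.0012  0.    ] rows>= 2
```

jog_arm(
  increments=[
    [[-0.005,-0.002,0.06,0,0,0,255],[0,0,0.08,0,0,0,255],[0,0,0.03,0,0,0,255],[0,0,0.01,0,0,0,255],[0,0,0.01,0,0,0,255],[0,0,0.01,0,0,0,255],[0,0,0.01,0,0,0,255],[0,0,0.01,0,0,0,255],[0,0,0.01,0,0,0,255],[0,0,0,0,0,0,255],[0,0,0,0,0,0,255]],
  ],
)

```text
clock: 33.35
tcp_pos: [0.5935, 0.1006, 0.1022]
orientation: [-0.002, -0.002, 1.0, 0.001]
wrist_force: [-3.0, -2.0, -1.1]
finger_gap: 0.0593
grip_force: 44.5
```

jog_arm(
  increments=[
    [[0,0,0,0,0,0,40],[0,0,0,0,0,0,40],[0,0,0,0,0,0,40],[0,0,-0.05,0,0,0,40],[0,0,-0.1,0,0,0,40],[0,0,-0.18,0,0,0,40],[0,0,-0.18,0,0,0,40],[0,0,-0.13,0,0,0,40],[-0.019,0.15,0,0,0,0,0],[-0.019,0.15,0,0,0,0,0],[-0.019,0.15,0,0,0,0,0],[-0.019,0.15,0,0,0,0,0],[0,0,0,0,0,0,0],[0,0,0,0,0,0,0]],
  ],
)

```text
clock: 34.75
tcp_pos: [0.6129, 0.2516, 0.2636]
orientation: [-0.001, -0.003, 1.0, 0.001]
wrist_force: [-0.3, -0.7, 0.8]
finger_gap: 0.0855
grip_force: 0.0
```

```bash
python3 - <<'E'
from h import *
c=cam("wrist");save(c,"w9.png")
for t,z in(("tool_eye",.102),("seat_tool",0)): print(t,[(round(d["conf"],2),np.round(d["uv"],1),ray(c,d["uv"],z).round(4)) for d in spotter.landmark_of(t,"wrist")])
plan(.612,.251,.2)
caps(c)
E
```

```text
tool_eye [(0.82, array([313.8, 223.1]), array([0.6112, 0.2498, 0.102 ]))]
seat_tool [(0.56, array([315.1, 206. ]), array([0.6127, 0.2509, 0.    ]))]
tcp [0.6131 0.2496 0.2636] yaw 90.21 q6 0.26 t 34.9 gap 0.0854
 total shift(units, tool now) [0.0038 0.0049 0.2545] turn [ 0.0007 -0.0006  0.    ] rows>= 2
cap 0.88 [0.6097 0.0541] sat 7.0 area 5178 exp 3150
```

View pics/w9.png

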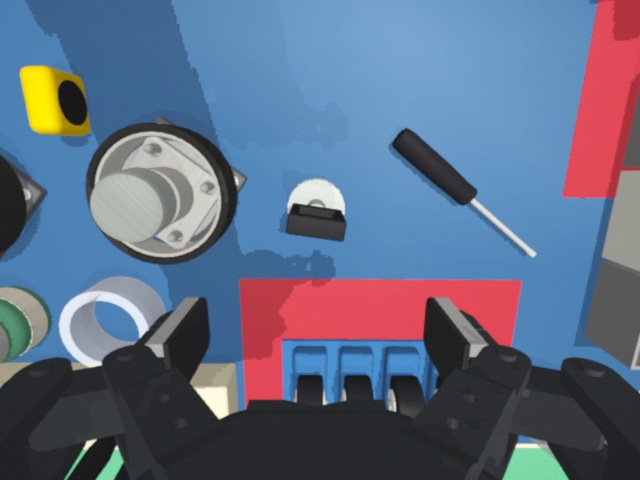

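The tool handle shows with the top bar's face at about (288–345, 219–240), tilted about 5°; the foot is at (316,195). The cap sits on wheel 1.

```bash
python3 - <<'E'
from h import *
c=cam("wrist")
g=c["pixels"].max(2)[200:250,275:360];b=(g<75).astype(np.uint8)
n,l,s,ce=cv2.connectedComponentsWithStats(b);k=1+np.argmax(s[1:,4]);m=l==k
bot=[(x+275,200+np.nonzero(m[:,x])[0].max()+.5) for x in range(m.shape[1]) if m[:,x].any()]
xs=np.array(bot);print(xs[0],xs[-1],s[k])
q=xs[4:-4];v=cv2.fitLine(q.astype(np.float32),cv2.DIST_HUBER,0,.01,.01).ravel();print(v)
A=[ray(c,(u,v[3]+(u-v[2])*v[1]/v[0]),.112)[:2] for u in(xs[0][0]-.5,xs[-1][0]+.5)]
d=A[1]-A[0];L=np.hypot(*d);n_=np.array([-d[1],d[0]])/L
cen=(A[0]+A[1])/2
a=np.degrees(np.arctan2(d[1],d[0]));print("edge",np.round(A,4),"len",L,"dir",a)
# centre is 9 mm from the far edge towards base
if n_[0]>0:n_=-n_
cc=cen+.009*n_;print("centre",cc)
plan(cc[0],cc[1],.078,a)
E
```

```text
[289.  231.5] [347.  227.5] [  14    4   59   36 1637]
[9.8992336e-01 1.4160411e-01 3.1800000e+02 2.3640196e+02]
edge [[0.6171 0.2264]
 [0.6243 0.2763]] len 0.05041456514263841 dir 81.80171448319071
centre [0.61180157 0.25263796]
tcp [0.6131 0.2494 0.2635] yaw 90.18 q6 0.26 t 35.0 gap 0.0853
 total shift(units, tool now) [0.0038 0.0113 0.7421] turn [ 0.0007 -0.0006  0.0466] rows>= 5
```

jog_arm(
  increments=[
    [[0.004,0.01,0.05,0,0,0.045,0],[0,0,0.17,0,0,0,0],[0,0,0.17,0,0,0,0],[0,0,0.15,0,0,0,0],[0,0,0.13,0,0,0,0],[0,0,0.12,0,0,0,0],[0,0,0,0,0,0,0],[0,0,0,0,0,0,255],[0,0,0,0,0,0,255],[0,0,0,0,0,0,255],[0,0,0,0,0,0,255],[0,0,0,0,0,0,255],[0,0,0,0,0,0,255],[0,0,0,0,0,0,255]],
  ],
  force=80,
)

```text
clock: 36.4
tcp_pos: [0.6132, 0.2533, 0.0684]
orientation: [0.001, 0.068, 0.998, 0.001]
wrist_force: [-0.9, -2.9, 5.4]
finger_gap: 0.0492
grip_force: 82.5
```

```bash
python3 - <<'E'
from h import *
plan(.5933,.1005,.215)
print(env.get_state()["grip_force"])
E
```

```text
tcp [0.6132 0.2533 0.0684] yaw 82.15 q6 0.41 t 36.4 gap 0.0492
 total shift(units, tool now) [-0.0056 -0.615  -0.588 ] turn [ 0.0008  0.0006 -0.    ] rows>= 5
82.46737495064735
```

jog_arm(
  increments=[
    [[0,0,-0.1,0,0,0,255],[0,0,-0.18,0,0,0,255],[0,0,-0.18,0,0,0,255],[0,0,-0.14,0,0,0,255],[-0.002,-0.154,0,0,0,0,255],[-0.002,-0.154,0,0,0,0,255],[-0.002,-0.154,0,0,0,0,255],[0,-0.153,0,0,0,0,255],[0,0,0,0,0,0,255],[0,0,0,0,0,0,255],[0,0,0,0,0,0,255]],
  ],
)

```text
clock: 37.5
tcp_pos: [0.5925, 0.1013, 0.2154]
orientation: [-0.001, 0.068, 0.998, 0.001]
wrist_force: [0.3, 1.7, -4.3]
finger_gap: 0.0493
grip_force: 85.6
```

```bash
python3 - <<'E'
from h import *
plan(.5933,.1005,.197)
print(env.get_state()["wrist_force"])
for n,g in(("scene",".png"),):
  c=cam(n);print([(round(d["conf"],2),np.round(d["uv"],1)) for d in spotter.landmark_of("cap_a",n)],proj(c,[.5933,.1005,.095]),proj(c,[.6023,-.1259,.095]))
E
```

```text
tcp [0.5925 0.1013 0.2154] yaw 82.2 q6 0.17 t 37.5 gap 0.0493
 total shift(units, tool now) [-0.0039 -0.0029  0.0738] turn [ 0.0008 -0.0007  0.    ] rows>= 1
[ 0.26326413  1.74429456 -4.34850265]
[(0.88, array([307.1, 234.7])), (0.75, array([259.3, 278.3])), (0.63, array([350. , 307.3])), (0.55, array([267.7, 252. ]))] [349.81657332 304.25894394] [259.64614449 280.26476078]
```

jog_arm(
  increments=[
    [[-0.003,-0.002,0.03,0,0,0,255],[0,0,0.03,0,0,0,255],[0,0,0.008,0,0,0,255],[0,0,0.008,0,0,0,255],[0,0,0.008,0,0,0,255],[0,0,0.008,0,0,0,255],[0,0,0.008,0,0,0,255],[0,0,0,0,0,0,255]],
  ],
)

```text
clock: 38.4
tcp_pos: [0.5932, 0.1003, 0.1902]
orientation: [-0.001, 0.068, 0.998, 0.001]
wrist_force: [0.3, 0.7, -3.5]
finger_gap: 0.0489
grip_force: 85.6
```

jog_arm(
  increments=[
    [[0,0,0.008,0,0,0,255],[0,0,0.008,0,0,0,255],[0,0,0.008,0,0,0,255],[0,0,0,0,0,0,255]],
  ],
)

```text
clock: 38.8
tcp_pos: [0.593, 0.1002, 0.1837]
orientation: [-0.001, 0.068, 0.998, 0.001]
wrist_force: [-0.9, -0.3, -4.3]
finger_gap: 0.0493
grip_force: 85.5
```

jog_arm(
  increments=[
    [[0,0,0.008,0,0,0,255],[0,0,0,0,0,0,255]],
  ],
)

```text
clock: 39.0
tcp_pos: [0.5933, 0.1003, 0.1834]
orientation: [-0.001, 0.068, 0.998, 0.001]
wrist_force: [-1.8, -1.0, 3.3]
finger_gap: 0.0492
grip_force: 85.9
```

jog_arm(
  increments=[
    [[0,0,0.008,0,0,0,255],[0,0,0,0,0,0,255]],
  ],
)

```text
clock: 39.2
tcp_pos: [0.5935, 0.1003, 0.1833]
orientation: [0.001, 0.068, 0.998, 0.001]
wrist_force: [-3.8, -0.3, 12.5]
finger_gap: 0.0492
grip_force: 87.0
```

jog_arm(
  increments=[
    [[0,0,0.006,0,0,0,255],[0,0,0,0,0,0,255],[0,0,-0.05,0,0,0,255],[0,0,-0.12,0,0,0,255],[-0.026,-0.149,0,0,0,0,255],[-0.026,-0.149,0,0,0,0,255],[-0.026,-0.149,0,0,0,0,255],[-0.026,-0.149,0,0,0,0,255],[-0.026,-0.149,0,0,0,0,255],[-0.026,-0.147,0,0,0,0,255],[0,0,0,0,0,0,255],[0,0,0,0,0,0,255],[0,0,0,0,0,0,255]],
  ],
)

```text
clock: 40.5
tcp_pos: [0.6012, -0.1255, 0.2203]
orientation: [-0.002, 0.068, 0.998, 0.001]
wrist_force: [0.6, 0.8, -2.8]
finger_gap: 0.0493
grip_force: 86.4
```

```bash
python3 - <<'E'
from h import *
plan(.6023,-.1259,.197)
print(env.get_state()["wrist_force"])
E
```

```text
tcp [ 0.6012 -0.1255  0.2203] yaw 82.2 q6 -0.2 t 40.5 gap 0.0493
 total shift(units, tool now) [-0.005  -0.0011  0.0931] turn [ 0.0008 -0.0011  0.    ] rows>= 1
[ 0.60412957  0.84311135 -2.82703775]
```

jog_arm(
  increments=[
    [[-0.003,-0.001,0.04,0,0,0,255],[0,0,0.04,0,0,0,255],[0,0,0.01,0,0,0,255],[0,0,0.008,0,0,0,255],[0,0,0.004,0,0,0,255]],
  ],
)

```text
clock: 41.0
tcp_pos: [0.6017, -0.1253, 0.1962]
orientation: [-0.001, 0.068, 0.998, 0.002]
wrist_force: [-3.5, 3.3, 6.7]
finger_gap: 0.0492
grip_force: 87.1
```

jog_arm(
  increments=[
    [[0,0,0.008,0,0,0,255],[0,0,0.008,0,0,0,255],[0,0,0.008,0,0,0,255],[0,0,0.008,0,0,0,255],[0,0,0.008,0,0,0,255],[0,0,0.008,0,0,0,255],[0,0,0.006,0,0,0,255],[0,0,0.006,0,0,0,255],[0,0,0,0,0,0,255]],
  ],
)

```text
clock: 41.9
tcp_pos: [0.6026, -0.1266, 0.1835]
orientation: [0.001, 0.068, 0.998, 0.001]
wrist_force: [-5.4, 1.0, 13.7]
finger_gap: 0.0491
grip_force: 87.5
```

Both caps are home (stop at z≈.1835 with the force rising). I'll lift and look at the hanger.

jog_arm(
  increments=[
    [[0,0,0.006,0,0,0,255],[0,0,0,0,0,0,255],[0,0,-0.05,0,0,0,255],[0,0,-0.14,0,0,0,255],[0,0,-0.14,0,0,0,255],[0,0,-0.14,0,0,0,255],[0.14,0,0,0,0,0,255],[0.14,0,0,0,0,0,255],[0.14,0,0,0,0,0,255],[0,0,0,0,0,0,255],[0,0,0,0,0,0,255]],
  ],
)

```text
clock: 43.0
tcp_pos: [0.498, -0.1125, 0.2968]
orientation: [-0.001, 0.068, 0.998, 0.001]
wrist_force: [0.8, 0.4, -4.1]
finger_gap: 0.0491
grip_force: 85.3
```

```bash
python3 - <<'E'
from h import *
ims=[]
for n,(u,v) in(("top",(440,165)),("scene",(205,275))):
    c=cam(n);save(c,n+"9.png")
    print(n,[(round(d["conf"],2),np.round(d["uv"],1),ray(c,d["uv"],.186).round(4)) for d in spotter.landmark_of("hook_seat",n)])
    ims.append(cv2.resize(c["pixels"][v-60:v+60,u-50:u+50,::-1],None,fx=4,fy=4,interpolation=cv2.INTER_CUBIC))
    print([(round(d["conf"],2),np.round(d["uv"],1),ray(c,d["uv"],.082).round(4)) for d in spotter.landmark_of("cap_a",n)])
cv2.imwrite("pics/hang.png",np.hstack(ims))
plan(.55,-.27,.3)
E
```

```text
top [(0.65, array([318.5, 248.4]), array([ 0.4633, -0.0033,  0.186 ])), (0.16, array([269.9, 199.4]), array([0.5629, 0.0928, 0.186 ]))]
[(0.97, array([268.6, 200.7]), array([0.5887, 0.1041, 0.082 ]))]
scene [(0.86, array([194.1, 244. ]), array([ 0.6239, -0.2755,  0.186 ])), (0.5, array([289.5, 367.1]), array([0.8407, 0.0589, 0.186 ]))]
[(0.94, array([305.3, 236.2]), array([ 0.4105, -0.0848,  0.082 ])), (0.81, array([258.9, 281.8]), array([ 0.5978, -0.1312,  0.082 ])), (0.77, array([347.8, 308.4]), array([0.5968, 0.0973, 0.082 ])), (0.25, array([164.5, 272.7]), array([ 0.6547, -0.3619,  0.082 ]))]
tcp [ 0.499  -0.1126  0.2962] yaw 82.18 q6 -0.24 t 43.3 gap 0.0497
 total shift(units, tool now) [-0.2877 -0.5959 -0.0172] turn [ 0.0006 -0.0009  0.    ] rows>= 4
```

View pics/hang.png

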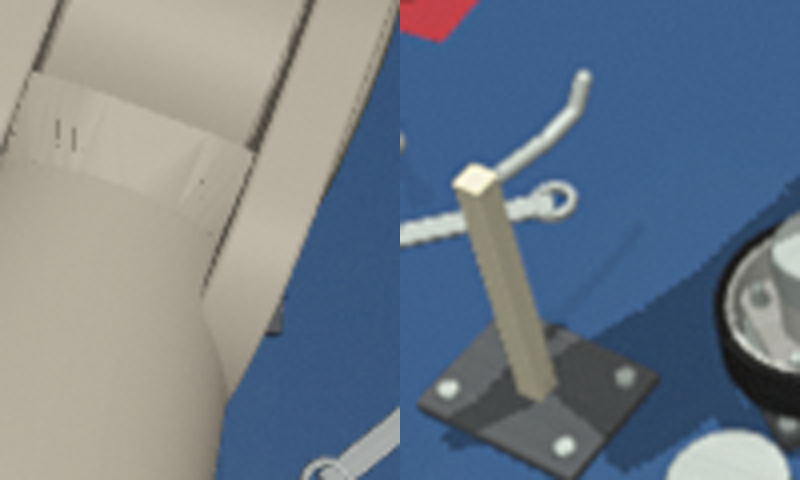

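The scene crop shows the post top at px (174,260), the post foot at (188.5,311), the hook tip at (201,233.5) and the low point at about (194,244).

```bash
python3 - <<'E'
from h import *
c=cam("scene");p=ray(c,(173.7,260),.202)[:2];f=ray(c,(188.5,311),.006)[:2];t=ray(c,(201.3,233.5),.2)[:2];h=ray(c,(194.1,244),.186)[:2]
print(p,f,t,h)
d=p-t;a=np.arctan2(d[1],d[0]);print("hanger yaw",np.degrees(a),"len (exp .095)",np.hypot(*d)); u=d/np.hypot(*d)
hk=(p-.065*u+t+.03*u)/2;print("hook",hk)
T=cam("top");print("top proj hook/tip/post",[proj(T,[*q,z]).round(1).tolist() for q,z in((hk,.186),(t,.2),(p,.202))])
q=hk-.075*u;yaw=np.degrees(a)+90
plan(q[0],q[1],.29,yaw)
E
python3 -c "
import cv2
i=cv2.imread('pics/top0.png')[120:200,400:480];cv2.imwrite('pics/topc.png',cv2.resize(i,None,fx=6,fy=6,interpolation=cv2.INTER_CUBIC))"
```

```text
[ 0.69558965 -0.28076758] [ 0.69114203 -0.28760355] [ 0.59906295 -0.26832883] [ 0.62389968 -0.27549313]
hanger yaw -7.3428624790414405 len (exp .095) 0.09732485357153813
hook [ 0.62996982 -0.27231159]
top proj hook/tip/post [[451.2, 166.7], [451.6, 179.3], [455.6, 133.0]]
tcp [ 0.4987 -0.1125  0.2962] yaw 82.18 q6 -0.24 t 43.4 gap 0.0494
 total shift(units, tool now) [-0.3071 -0.5644  0.0227] turn [ 0.0006 -0.001  -0.0026] rows>= 4
```

View pics/topc.png

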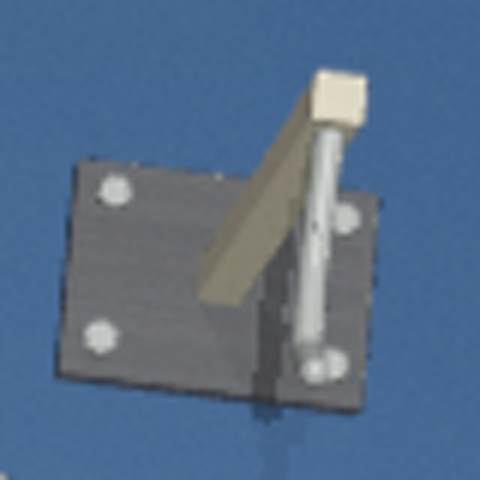

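jog_arm(
  increments=[
    [[-0.074,-0.142,0,0,0,0,255],[-0.074,-0.142,0,0,0,0,255],[-0.074,-0.142,0,0,0,0,255],[-0.074,-0.143,0,0,0,0,255],[0,0,0.161,0,0,0,255],[0,0,0.161,0,0,0,255],[0,0,0.161,0,0,0,255],[0,0,0,0,0,0,255],[0,0,0,0,0,0,255],[0,0,0,0,0,0,255]],
  ],
)

```text
clock: 44.4
tcp_pos: [0.5536, -0.2641, 0.1782]
orientation: [0.001, 0.068, 0.998, -0.0]
wrist_force: [-0.8, 0.2, -3.0]
finger_gap: 0.0491
grip_force: 86.3
```

```bash
python3 - <<'E'
from h import *
c=cam("scene");save(c,"scene10.png")
a=cv2.resize(c["pixels"][195:335,130:270,::-1],None,fx=4,fy=4,interpolation=cv2.INTER_CUBIC);cv2.imwrite("pics/pre.png",a)
print([(round(d["conf"],2),np.round(d["uv"],1)) for d in spotter.landmark_of("tool_eye","scene")])
s=env.get_state();p=s["tcp_pos"];print("eye exp",proj(c,[p[0],p[1],p[2]+.0336]),"hook exp",proj(c,[.627,-.273,.186]))
plan(.627,-.273,.1755,82.5)
E
```

```text
[(0.82, array([210.1, 218. ])), (0.47, array([347.5, 323.7]))]
eye exp [211.83744793 217.84420034] hook exp [194.3385732  245.16803499]
tcp [ 0.5537 -0.2641  0.1785] yaw 82.19 q6 -0.44 t 44.5 gap 0.0492
 total shift(units, tool now) [-0.2954  0.0047  0.0125] turn [-0.0002  0.0008 -0.0017] rows>= 2
```

View pics/pre.png

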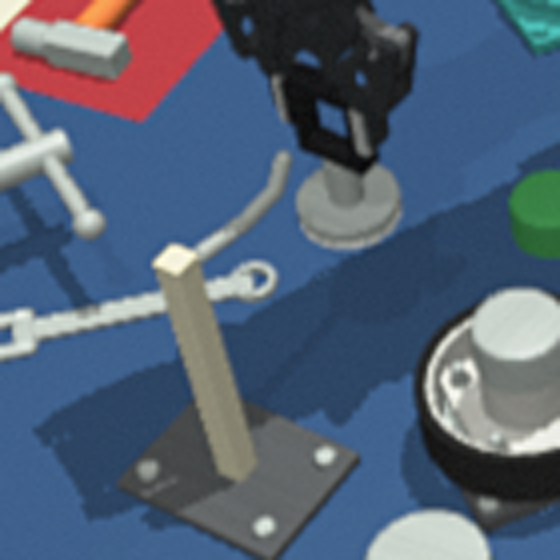

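The view shows the tool in front of the hook tip and in line with the arm. I'll thread it on.

jog_arm(
  increments=[
    [[0,0.002,0.01,0,0,0,255],[-0.04,0,0,0,0,0,255],[-0.04,0,0,0,0,0,255],[-0.04,0,0,0,0,0,255],[-0.04,0,0,0,0,0,255],[-0.04,0,0,0,0,0,255],[0,0,0,0,0,0,255],[0,0,0,0,0,0,255]],
  ],
)

```text
clock: 45.3
tcp_pos: [0.6016, -0.2693, 0.1721]
orientation: [-0.002, 0.068, 0.998, 0.001]
wrist_force: [-0.6, 0.9, -4.6]
finger_gap: 0.0492
grip_force: 86.5
```

jog_arm(
  increments=[
    [[-0.03,0,0,0,0,0,255],[-0.03,0,0,0,0,0,255],[-0.03,0,0,0,0,0,255],[0,0,0,0,0,0,255],[0,0,0,0,0,0,255]],
  ],
)

```text
clock: 45.8
tcp_pos: [0.6239, -0.2725, 0.1724]
orientation: [-0.001, 0.068, 0.998, 0.001]
wrist_force: [-0.5, 0.1, -4.2]
finger_gap: 0.049
grip_force: 86.5
```

```bash
python3 - <<'E'
from h import *
plan(.627,-.273,.152,82.5);print(env.get_state()["wrist_force"])
E
```

```text
tcp [ 0.6239 -0.2725  0.1724] yaw 82.19 q6 -0.39 t 45.8 gap 0.049
 total shift(units, tool now) [-0.0129 -0.0006  0.0816] turn [ 0.0006 -0.001  -0.0017] rows>= 1
[-0.495894    0.0765149  -4.23960694]
```

jog_arm(
  increments=[
    [[-0.008,0,0.02,0,0,0,255],[0,0,0.02,0,0,0,255],[0,0,0.02,0,0,0,255],[0,0,0.01,0,0,0,255],[0,0,0.008,0,0,0,255],[0,0,0,0,0,0,255],[0,0,0,0,0,0,255]],
  ],
)

```text
clock: 46.5
tcp_pos: [0.6257, -0.2728, 0.1532]
orientation: [-0.001, 0.068, 0.998, 0.001]
wrist_force: [0.1, -0.9, -3.6]
finger_gap: 0.0491
grip_force: 86.5
```

jog_arm(
  increments=[
    [[0,0,0.006,0,0,0,255],[0,0,0,0,0,0,255],[0,0,0,0,0,0,255]],
  ],
)

```text
clock: 46.8
tcp_pos: [0.6259, -0.2728, 0.1519]
orientation: [-0.001, 0.068, 0.998, 0.001]
wrist_force: [0.3, 0.4, -3.7]
finger_gap: 0.0492
grip_force: 86.5
```

jog_arm(
  increments=[
    [[0,0,0.006,0,0,0,255],[0,0,0,0,0,0,255],[0,0,0,0,0,0,255]],
  ],
)

```text
clock: 47.1
tcp_pos: [0.626, -0.2729, 0.1516]
orientation: [-0.0, 0.068, 0.998, 0.001]
wrist_force: [-2.7, 1.1, 5.6]
finger_gap: 0.0489
grip_force: 87.4
```

jog_arm(
  increments=[
    [[0,0,-0.005,0,0,0,255],[0,0,0,0,0,0,80],[0,0,0,0,0,0,50],[0,0,0,0,0,0,30],[0,0,0,0,0,0,20],[0,0,0,0,0,0,20],[0,0,-0.03,0,0,0,20],[0,0,-0.08,0,0,0,20],[0,0,-0.15,0,0,0,20],[0,0,-0.18,0,0,0,20],[0,0,-0.1,0,0,0,20],[0.15,0,0,0,0,0,20],[0.15,0,0,0,0,0,20],[0.15,0,0,0,0,0,20],[0,0,0,0,0,0,20],[0,0,0,0,0,0,20],[0,0,0,0,0,0,20],[0,0,0,0,0,0,20],[0,0,0,0,0,0,20],[0,0,0,0,0,0,20]],
  ],
)

```text
clock: 49.1
tcp_pos: [0.5152, -0.2578, 0.2863]
orientation: [-0.001, 0.068, 0.998, 0.001]
wrist_force: [0.4, 0.4, -0.3]
finger_gap: 0.0786
grip_force: 0.0
```

```bash
python3 - <<'E'
from h import *
c=cam("scene");save(c,"scene11.png")
print([(round(d["conf"],2),np.round(d["uv"],1),ray(c,d["uv"],.186).round(3)) for d in spotter.landmark_of("tool_eye","scene")])
print([(round(d["conf"],2),np.round(d["uv"],1)) for d in spotter.landmark_of("seat_tool","scene")],"exp hanging",proj(c,[.626,-.273,.084]),proj(c,[.626,-.273,.186]))
d=spotter.cut_out("cap_a","scene")
for k in d:
    ys,xs=np.nonzero(k["region"]);print("cap mask",round(k["conf"],2),xs.min(),xs.max(),ys.min(),ys.max())
for h in((.5933,.1005),(.6023,-.1259)):
  for z0 in(.082,.095):
    P=np.array([proj(c,[h[0]+.0295*np.cos(a),h[1]+.0295*np.sin(a),z0+z]) for z in(0,.033) for a in np.linspace(0,6.28,40)]);print(z0,P.min(0).round(1),P.max(0).round(1))
E
```

```text
[(0.87, array([196.4, 247.1]), array([ 0.631, -0.265,  0.186]))]
[(0.77, array([204. , 272.5]))] exp hanging [201.8507675  273.68861189] [194.56439887 244.87976307]
cap mask 0.8 257 277 238 259
cap mask 0.65 336 361 291 318
cap mask 0.57 317 377 310 353
cap mask 0.15 312 328 270 299
0.082 [337.  288.9] [363.1 318. ]
0.095 [337.1 285.3] [363.5 314.6]
0.082 [246.5 265.6] [272.2 293.2]
0.095 [245.9 262. ] [271.9 289.8]
```

```bash
python3 -c "
from workcell import ticket;print(ticket.hand_in())"
```

```text
the job is handed in; nothing more can be done
None
```

The job is handed in at about 49 s: both wheels are seated on their hubs, both steel caps were pressed home with the seating tool, and the tool hangs on the hook. The second cap's seat rests on the press height and force alone; a final picture check confirmed only the first cap and the hanging tool.

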